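# Clear the jar, open the display case and put the printed cat on show

## Task

Get the printed cat out of the black display case and put it on show: first clear the jar off the case's deck and stand it upright on the middle of the square rubber mat, then slide the clear cover fully open, and lift the cat out and stand it on its feet on the middle of the round white plate. Set the jar and the cat down gently rather than dropping them, leave the cover open, and leave the tape, the spool and the carton where they are.

Things in the scene. Friction and masses are not known exactly. Their poses are not given: they have to be found in the camera images.
- case: Low black display case fixed to the table, 206 (its x) by 350 mm (its y), top 80 mm high. Origin: centre of its underside; y runs lengthwise, along the slide. Half at -y: grey-lined well, inside 170 (x) by 160 mm (y), floor 10 mm and rim 80 mm above the table. Half at +y: solid level deck at 80 mm. Aluminium rails, 6 mm wide, 9 mm high, along the long top edges.
- well (a point): Centre of the well's floor, 10 mm above the table; axes as the case.
- deck (a point): Centre of the deck's top face, 80 mm above the table; axes as the case.
- cover (a joint): Travel in m of the clear cover along the case's +y: 0 shut over the well, 0.17 fully open over the deck. A clear plate 190 (x) by 180 mm (y), top 6.5 mm above the deck, with an aluminium strip on its leading (+y) edge; it slides with a few newtons and stays where left. Anything on the deck is in its way.
- cover_grip (a point): Centre of the top of the cover's handle, an aluminium bar in the middle of the cover: 80 mm long along the case's x, 14 mm thick along the slide, standing 28 mm above the cover plate; its top is 114.5 mm above the table. Axes as the case.
- jar: Closed amber glass jar with metal lid standing on the deck, 62 mm in diameter, 100 mm high, about 250 g. Origin: centre of its underside; z up its axis.
- cat: Black printed model of a walking cat on four feet, standing in the well, seen through the cover: about 119 mm long with head and tail, body 30 mm wide and 74 mm long, body from 32 to 58 mm above its feet, ears at 66 mm, about 80 g. Origin: between the feet, on the underside, below the middle of the body; x towards its head, y to its left, z up.
- mat: Square dark rubber mat fixed to the table, 150 by 150 mm, 6 mm thick. Origin: centre of its underside. The mat and the plate lie on either side of the case, and may change places.
- plate: Round white display plate fixed to the table, 170 mm in diameter, flat top 12 mm above the table. Origin: centre of its underside.
- tape: Roll of yellow tape lying flat, bystander: 100 mm across, 24 mm high. Origin: centre of its underside.
- spool: Small spool of filament lying flat, bystander: 130 mm across, 46 mm high. Origin: centre of its underside.
- carton: Cardboard carton, bystander: 90 by 130 by 50 mm high. Origin: centre of its underside.

How it is judged:
By the outcome, as a careful person would: the job done as asked, in the order asked, and still so for the second after the job is handed in, with the robot touching nothing.
It also fails if it takes over 70 s, if anything falls off the work surface, if the arm or the gripper's body presses on something with over 40 N, if the wrist force passes 120 N, or if a joint passes its speed limit or range.

## Robot

A 6-joint arm with a two-finger parallel gripper is mounted at the origin on the work surface. World frame = base frame: x ahead of the robot, y to its left, z up, the work surface at z = 0. Lengths are in mm, angles in rad, forces in N, time in s.
With the tool pointing down it reaches from about 300 to 825 mm from the base axis. Payload 5.4 kg.
Tool frame: the origin (TCP) lies between the finger pads; the fingertips stand 14 mm ahead of it and the grasp point (between the pads) lies 5 mm behind it; z points along the fingers, y is the line along which they close (so a half turn about z gives the same grasp; the last joint's range is limited). The gripper opens to 92 mm and grips with 3 to 60 N. Pads are 20 mm wide; open, the fingers measure 128 mm over their backs; the gripper's body (75 mm by 189 mm) begins 69 mm behind the grasp point.
Start: joints at [-1.5, 0.158, 1.597, -0, 1.386, -0.21], TCP at [159.323, -552.469, 228.601] pointing down, gripper open.
Joint ranges: [-2.91, 2.91], [-0.94, 2.29], [0.18, 2.7], [-1.29, 4.43], [0.17, 2.64], [-3, 3]. Speed limits (rad/s): [2.57, 2.57, 3.14, 3.14, 3.14, 3.14].

## Interface

Orientations are given as [roll, pitch, yaw] about the fixed x, y, z axes, in that order (R = Rz(yaw) Ry(pitch) Rx(roll)).
In Python, from bench import robot, eyes gives the robot as it stands.
- The arm moves only by the shell command python3 -m crank 'ROWS' [FORCE]. ROWS is JSON, a list of rows, each an object of numbers: "rx", "ry", "rz": the turn, a rotation vector about the tool's x, y, z in rad; "dx", "dy", "dz": the shift along the tool's x, y, z in mm; "fingers": the opening, from 0 (shut) to 1 (fully open). In form: [{"rx": .., "ry": .., "rz": .., "dx": .., "dy": .., "dz": .., "fingers": ..}, ...]. A call has 1 to 20 rows; each row shifts and turns the commanded pose from where the row before left it, along the tool's axes as they then stand; what a row does not reach is not made up. A row lasts 1/8 s, in which the tool goes at most 62.5 mm and 10.7 degrees, less where a joint would pass 70% of its speed; a pose out of reach is approached as far as the arm can. A call with a gripper value outside its range is refused whole. The fingers move at their own pace and stop on an object; FORCE is the grip in N (left out, the last holds). Time passes only in rows, so rows that do not move let the fingers close. It gives the time, the measured TCP pose, the force, the opening and the grip force at its end, in the units of the state.
- robot.get_state(): the state, without advancing time (a new reading comes with each control period).
- eyes.capture(name): name is "side" or "top" or "wrist"; returns the picture (384x512x3 uint8, red, green, blue); there is no depth.
- eyes.calibration(name): a dict with "K" (3x3 intrinsics, pixels), "distortion" ([k1, k2, p1, p2, k3] as OpenCV has them; the pictures are not rectified), "view" (4x4, takes a point from world to camera coordinates); the wrist camera has in their place "T_tool_cam" (4x4, takes a point from camera to tool coordinates, whose origin is the TCP and whose axes are the flange's). Camera axes: x right, y down, z forward; pixel columns grow to the right and rows downward; lengths in mm; the calibration is good to about 2 mm. A picture is of the moment at which its call begins: read the wrist's pose just before it. calibration takes no time and is no camera call.
- robot.sign_off(): hands the job in; it is judged then, once.
The state is a dict: "time": time; "joints": joint angles; "dq": joint speeds; "tau": joint torques, N m; "tool_pos": TCP position; "eef_rot": TCP orientation; "wrist_force": force on the tool from outside, world axes, zero at the start; "ft_torque": the same for the moment, N m; "opening": finger opening in mm; "gripper_force": force on a finger pad.
Only numpy, scipy, OpenCV 4.12 (cv2) and the standard library are available. Lean on these libraries where they do the work, as an engineer would, in place of code of your own. Each camera call takes 0.05 s, during which the arm holds its last target. There are 200 camera calls.

## Working session

There is one attempt and no reset: what is moved stays moved. The work goes in short steps, Python scripts to look and compute and a shell command to move; the robot and the scene stay as the last step left them, time stands still between calls to the robot, and variables do not carry over. Pictures are saved under pics/ and viewed, at most 12 in all, crops included, and the job is handed in when it is done.

```bash
ls; mkdir -p pics; python3 - <<'E'
from bench import robot, eyes
import cv2,numpy as np
s=robot.get_state(); print(s['tool_pos'],s['eef_rot'],s['opening'])
a=eyes.capture('top'); b=eyes.capture('side')
cv2.imwrite('pics/top.png',a[:,:,::-1]); cv2.imwrite('pics/side.png',b[:,:,::-1])
for n in('top','side','wrist'):
  c=eyes.calibration(n); print(n,{k:np.round(v,3).tolist() for k,v in c.items()})
E
```

```text
pics
[ 159.26285169 -551.86773983  227.619152  ] [-3.13973320e+00 -3.90231092e-04  2.80778962e-01] 91.93788141710785
top {'K': [[436.058, 0.0, 253.48], [0.0, 436.058, 197.285], [0.0, 0.0, 1.0]], 'distortion': [-0.046, 0.0, 0.0, 0.0, 0.0], 'view': [[0.006, -1.0, 0.001, 2.771], [-0.989, -0.006, -0.151, 555.433], [0.151, -0.0, -0.989, 1075.187], [0.0, 0.0, 0.0, 1.0]]}
side {'K': [[440.753, 0.0, 257.879], [0.0, 440.753, 187.894], [0.0, 0.0, 1.0]], 'distortion': [-0.021, 0.0, 0.0, 0.0, 0.0], 'view': [[0.976, -0.218, 0.017, -534.64], [-0.153, -0.736, -0.659, 161.991], [0.156, 0.641, -0.752, 1059.709], [0.0, 0.0, 0.0, 1.0]]}
wrist {'K': [[273.814, 0.0, 250.192], [0.0, 273.814, 190.858], [0.0, 0.0, 1.0]], 'distortion': [-0.033, 0.0, 0.0, 0.0, 0.0], 'T_tool_cam': [[-0.001, -0.955, -0.298, 84.442], [1.0, -0.0, -0.001, -0.569], [0.001, -0.298, 0.955, -156.355], [0.0, 0.0, 0.0, 1.0]]}
```

View pics/top.png

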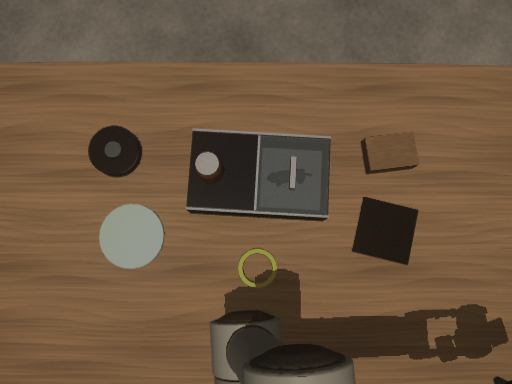

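View pics/side.png

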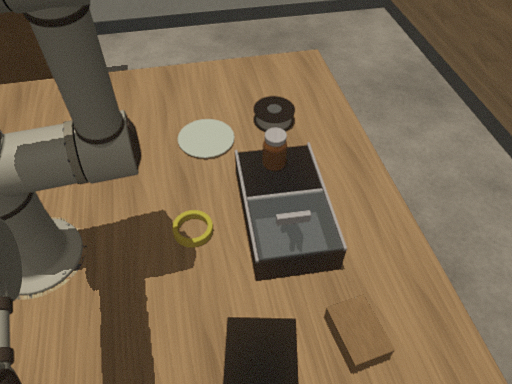

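The top view shows the jar lid at (207,163), the plate at (131,236), the mat at (385,231) and the handle at (293,172). The cat is a dark blob near (289,178), and the case corners are at about (193,130), (330,136), (328,215) and (188,210). The side view agrees with this.

```bash
cat > h.py <<'E'
import numpy as np,cv2
from bench import robot,eyes
from scipy.spatial.transform import Rotation as R
def cam(name,state=None):
    c=eyes.calibration(name); K=np.array(c['K']);d=np.array(c['distortion'])
    if name=='wrist':
        T=np.eye(4);T[:3,:3]=R.from_euler('xyz',state['eef_rot']).as_matrix();T[:3,3]=state['tool_pos']
        V=np.linalg.inv(T@np.array(c['T_tool_cam']))
    else: V=np.array(c['view'])
    return K,d,V
def onto(C,px,z):
    K,d,V=C; u=cv2.undistortPoints(np.float64(px).reshape(-1,1,2),K,d).reshape(-1,2)
    r=np.c_[u,np.ones(len(u))]@V[:3,:3]; o=-V[:3,:3].T@V[:3,3]
    return o+r*((z-o[2])/r[:,2])[:,None]
def blobs(m,amin=30):
    n,l,s,c=cv2.connectedComponentsWithStats(m.astype(np.uint8))
    return [(l==i,s[i],c[i]) for i in range(1,n) if s[i,4]>=amin]
E
python3 - <<'E'
from h import *
im=cv2.imread('pics/top.png'); C=cam('top'); hsv=cv2.cvtColor(im,cv2.COLOR_BGR2HSV).astype(int); S=hsv[...,1];V=hsv[...,2]
np.set_printoptions(suppress=True,precision=1)
for m,s,c in blobs((V>110)&(S<60)&(np.arange(384)[:,None]>100)&(np.arange(384)[:,None]<300)): print('bright',s,c, onto(C,c,12),onto(C,c,89),onto(C,c,114.5),onto(C,c,180), cv2.minAreaRect(np.argwhere(m)[:,::-1].astype(np.float32)))
for m,s,c in blobs((V<40)&(np.arange(384)[:,None]<275),300):
  r=cv2.minAreaRect(np.argwhere(m)[:,::-1].astype(np.float32)); print('dark',s,c,onto(C,c,6),onto(C,cv2.boxPoints(r),6).round().tolist())
cr=cv2.resize(im[120:225,180:340],None,fx=5,fy=5,interpolation=cv2.INTER_CUBIC)
cr=np.clip(cr.astype(float)*1.6,0,255).astype(np.uint8); cv2.imwrite('pics/crop.png',cr)
E
```

```text
bright [192 129 139  81 453] [259.8 147.4] [[695.5 -10.3  12. ]] [[674.6  -9.2  89. ]] [[667.6  -8.8 114.5]] [[649.8  -7.9 180. ]] ((264.3590393066406, 137.33424377441406), (101.8252182006836, 104.17670440673828), 52.22431945800781)
bright [195 152  24  23 420] [206.5 163.1] [[651.5 131.6  12. ]] [[633.5 123.1  89. ]] [[627.6 120.3 114.5]] [[612.3 113.  180. ]] ((206.25003051757812, 163.25001525878906), (21.920310974121094, 22.62741470336914), 45.0)
bright [290 156   7  32 160] [292.7 171.6] [[629.6 -97.8  12. ]] [[613.1 -90.7  89. ]] [[607.7 -88.4 114.5]] [[593.6 -82.4 180. ]] ((292.73480224609375, 171.53866577148438), (4.993089199066162, 31.167388916015625), 3.012787342071533)
bright [  99  204   65   65 3275] [131. 236.] [[456.1 324.7  12. ]] [[451.4 303.1  89. ]] [[449.8 295.9 114.5]] [[445.8 277.6 180. ]] ((131.0, 236.0), (64.0, 64.0), 90.0)
bright [186 207 143  11 319] [256.4 212. ] [[521.2  -2.   12. ]] [[512.   -1.5  89. ]] [[509.   -1.3 114.5]] [[501.3  -0.8 180. ]] ((256.970703125, 211.998291015625), (142.28346252441406, 2.2314364910125732), 3.3664603233337402)
dark [  89  127   53   49 1699] [114.8 150.9] [[685.5 381.6   6. ]] [[670.0, 475.0, 6.0], [781.0, 410.0, 6.0], [700.0, 288.0, 6.0], [592.0, 354.0, 6.0]]
dark [ 191  132   67   69 2956] [230.2 161.6] [[657.3  68.9   6. ]] [[560.0, 177.0, 6.0], [742.0, 171.0, 6.0], [731.0, -3.0, 6.0], [550.0, 7.0, 6.0]]
dark [ 352  197   65   67 3077] [384.8 230.3] [[ 475.2 -339.7    6. ]] [[421.0, -249.0, 6.0], [564.0, -286.0, 6.0], [531.0, -434.0, 6.0], [388.0, -394.0, 6.0]]
dark [189 210 137  10 319] [257.1 214.9] [[514.2  -3.8   6. ]] [[520.0, 176.0, 6.0], [527.0, 176.0, 6.0], [508.0, -183.0, 6.0], [501.0, -182.0, 6.0]]
```

View pics/crop.png

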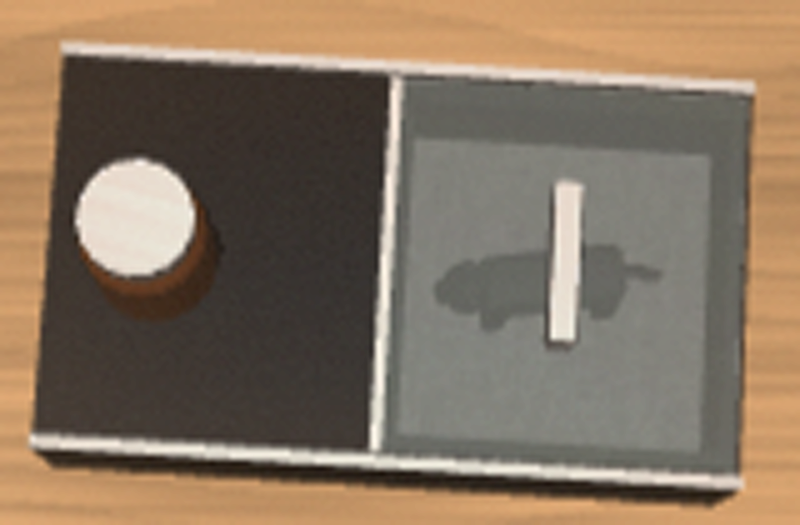

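```bash
python3 -m crank '[{"rz":0.167,"dz":-15},{"rz":0.167,"dz":-15},{"dx":29.8,"dy":-49.2},{"dx":29.8,"dy":-49.2},{"dx":29.8,"dy":-49.2},{"dx":29.8,"dy":-49.2},{"dx":29.8,"dy":-49.2},{"dx":29.8,"dy":-49.2},{"dx":29.8,"dy":-49.2},{"dx":29.8,"dy":-49.2},{"dx":29.8,"dy":-49.2},{"dx":29.8,"dy":-49.2},{"dx":29.8,"dy":-49.2},{"dx":29.8,"dy":-49.2},{"dx":29.8,"dy":-49.2},{"dx":29.8,"dy":-49.2},{},{}]' 10
python3 - <<'E'
from h import *
np.set_printoptions(suppress=True,precision=1)
im=cv2.imread('pics/side.png'); hsv=cv2.cvtColor(im,cv2.COLOR_BGR2HSV).astype(int); C=cam('side')
for m,s,c in blobs((hsv[...,2]>110)&(hsv[...,1]<70)&(np.arange(384)[:,None]>115)&(np.arange(512)>170)&(np.arange(512)<350)): print('side',s,c,onto(C,c,12),onto(C,c,114.5),onto(C,c,180))
s=robot.get_state(); w=eyes.capture('wrist')[:,:,::-1]; cv2.imwrite('pics/w1.png',w); C=cam('wrist',s); hsv=cv2.cvtColor(np.ascontiguousarray(w),cv2.COLOR_BGR2HSV).astype(int)
print(s['tool_pos'],s['eef_rot'],s['wrist_force'])
for m,st,c in blobs((hsv[...,2]>110)&(hsv[...,1]<70),150): print('wr',st,c,onto(C,c,114.5),onto(C,c,180))
E
```

```text
side [ 177  119   58   39 1744] [205.5 137.8] [[457.4 319.   12. ]] [[448.8 205.7 114.5]] [[443.2 133.3 180. ]]
side [265 127  22  16 279] [275.4 134.6] [[667.3 291.   12. ]] [[634.8 180.9 114.5]] [[613.9 110.5 180. ]]
side [235 142 112 119 963] [284.6 199.6] [[628.6  36.4  12. ]] [[600.4 -44.7 114.5]] [[582.4 -96.6 180. ]]
side [276 210  35  10 196] [293.1 214.4] [[637.5 -16.3  12. ]] [[608.3 -91.4 114.5]] [[ 589.7 -139.4  180. ]]
[ 159.3 -551.9  227.7] [-3.1 -0.   0.3] [ 0.3 -0.2 -0.3]
wr [ 432    0   80   91 5695] [479.   47.2] [[ 349.  -713.3  114.5]] [[ 322.5 -668.4  180. ]]
wr [321 331  36  34 675] [339.1 352.8] [[ -18.8 -721.2  114.5]] [[  44.2 -674.3  180. ]]schema error: expected keys rx, ry, rz, dx, dy, dz, fingers
```

View pics/w1.png

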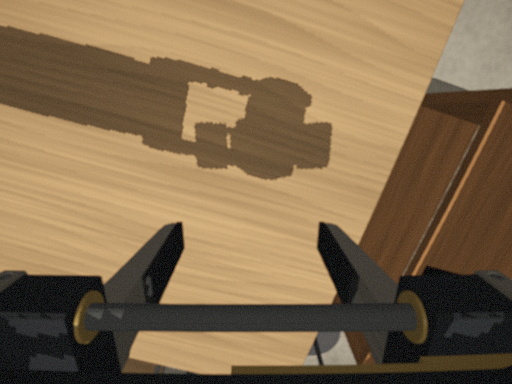

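The move was refused because every row needs all the keys, so this wrist view shows only the bare table at the start pose. The side and top views agree to within about 6 mm: jar (613,112), handle (608,-90), plate (457,322).

```bash
python3 -m crank '[{"rx":0,"ry":0,"rz":0.167,"dx":0,"dy":0,"dz":-15,"fingers":1},{"rx":0,"ry":0,"rz":0.167,"dx":0,"dy":0,"dz":-15,"fingers":1},{"rx":0,"ry":0,"rz":0,"dx":29.8,"dy":-49.2,"dz":0,"fingers":1},{"rx":0,"ry":0,"rz":0,"dx":29.8,"dy":-49.2,"dz":0,"fingers":1},{"rx":0,"ry":0,"rz":0,"dx":29.8,"dy":-49.2,"dz":0,"fingers":1},{"rx":0,"ry":0,"rz":0,"dx":29.8,"dy":-49.2,"dz":0,"fingers":1},{"rx":0,"ry":0,"rz":0,"dx":29.8,"dy":-49.2,"dz":0,"fingers":1},{"rx":0,"ry":0,"rz":0,"dx":29.8,"dy":-49.2,"dz":0,"fingers":1},{"rx":0,"ry":0,"rz":0,"dx":29.8,"dy":-49.2,"dz":0,"fingers":1},{"rx":0,"ry":0,"rz":0,"dx":29.8,"dy":-49.2,"dz":0,"fingers":1},{"rx":0,"ry":0,"rz":0,"dx":29.8,"dy":-49.2,"dz":0,"fingers":1},{"rx":0,"ry":0,"rz":0,"dx":29.8,"dy":-49.2,"dz":0,"fingers":1},{"rx":0,"ry":0,"rz":0,"dx":29.8,"dy":-49.2,"dz":0,"fingers":1},{"rx":0,"ry":0,"rz":0,"dx":29.8,"dy":-49.2,"dz":0,"fingers":1},{"rx":0,"ry":0,"rz":0,"dx":29.8,"dy":-49.2,"dz":0,"fingers":1},{"rx":0,"ry":0,"rz":0,"dx":29.8,"dy":-49.2,"dz":0,"fingers":1},{"rx":0,"ry":0,"rz":0,"dx":0,"dy":0,"dz":0,"fingers":1},{"rx":0,"ry":0,"rz":0,"dx":0,"dy":0,"dz":0,"fingers":1}]' 10
python3 - <<'E'
from h import *
np.set_printoptions(suppress=True,precision=3)
s=robot.get_state(); w=eyes.capture('wrist')[:,:,::-1]; cv2.imwrite('pics/w2.png',w); C=cam('wrist',s); hsv=cv2.cvtColor(np.ascontiguousarray(w),cv2.COLOR_BGR2HSV).astype(int)
print(s['tool_pos'],s['eef_rot'],s['joints'],s['wrist_force'])
for m,st,c in blobs((hsv[...,2]>100)&(hsv[...,1]<70),150): print('wr',st,c,onto(C,c,89)[0],onto(C,c,180)[0])
E
```

```text
time: 2.4
tool_pos: [612.1, 112.8, 258.1]
eef_rot: [3.141, 0.001, -0.053]
wrist_force: [0.4, -0.1, -0.6]
opening: 91.8
gripper_force: 0.0
[612.148 112.836 258.138] [ 3.141  0.001 -0.053] [-0.011  0.263  1.417 -0.001  1.462  1.613] [ 0.37  -0.078 -0.597]
wr [  202    81   307   168 24524] [407.135 157.808] [626.409 -77.97   89.   ] [646.008 -25.688 180.   ]
wr [ 83  93  27  60 258] [101.252 120.756] [689.539 283.271  89.   ] [691.483 234.529 180.   ]
wr [ 37 113  33  34 855] [ 53.188 129.718] [683.06  343.569  89.   ] [686.816 277.965 180.   ]
wr [ 222  169   61   61 2887] [251.777 199.397] [583.328 113.072  89.   ] [614.975 111.927 180.   ]
wr [  80  214   83   71 3492] [114.419 243.444] [530.777 299.905  89.   ] [577.12  246.511 180.   ]
wr [210 240 108   9 729] [263.735 243.912] [519.994 100.468  89.   ] [569.353 102.848 180.   ]
wr [162 258  20  38 288] [173.337 277.406] [474.399 228.025  89.   ] [536.508 194.733 180.   ]
```

View pics/w2.png

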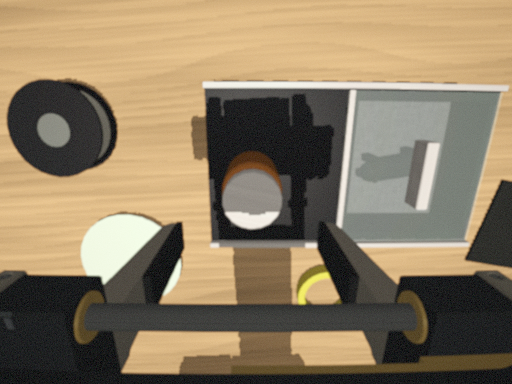

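The wrist view shows the jar lid at (252,199), centred between the fingers. That puts the jar at (614,112), in agreement with the other views, so I'll descend and grip.

```bash
python3 -m crank '[{"rx":0,"ry":0,"rz":0,"dx":1.5,"dy":0,"dz":35,"fingers":1},{"rx":0,"ry":0,"rz":0,"dx":0,"dy":0,"dz":35,"fingers":1},{"rx":0,"ry":0,"rz":0,"dx":0,"dy":0,"dz":28,"fingers":1},{"rx":0,"ry":0,"rz":0,"dx":0,"dy":0,"dz":15,"fingers":1},{"rx":0,"ry":0,"rz":0,"dx":0,"dy":0,"dz":0,"fingers":1},{"rx":0,"ry":0,"rz":0,"dx":0,"dy":0,"dz":0,"fingers":0.5},{"rx":0,"ry":0,"rz":0,"dx":0,"dy":0,"dz":0,"fingers":0.5},{"rx":0,"ry":0,"rz":0,"dx":0,"dy":0,"dz":0,"fingers":0.5},{"rx":0,"ry":0,"rz":0,"dx":0,"dy":0,"dz":0,"fingers":0.5},{"rx":0,"ry":0,"rz":0,"dx":0,"dy":0,"dz":0,"fingers":0.5}]' 20
```

```text
time: 3.7
tool_pos: [614.7, 112.5, 146.5]
eef_rot: [3.141, -0.002, -0.053]
wrist_force: [-0.5, -3.8, 5.1]
opening: 60.7
gripper_force: 20.0
```

```bash
python3 -m crank '[{"rx":0,"ry":0,"rz":0,"dx":0,"dy":0,"dz":-10,"fingers":0.5},{"rx":0,"ry":0,"rz":0,"dx":0,"dy":0,"dz":-30,"fingers":0.5},{"rx":0,"ry":0,"rz":0,"dx":0,"dy":0,"dz":-30,"fingers":0.5},{"rx":0,"ry":0,"rz":0,"dx":-4.7,"dy":19,"dz":0,"fingers":0.5},{"rx":0,"ry":0,"rz":0,"dx":-9.4,"dy":38.3,"dz":0,"fingers":0.5},{"rx":0,"ry":0,"rz":0,"dx":-9.4,"dy":38.3,"dz":0,"fingers":0.5},{"rx":0,"ry":0,"rz":0,"dx":-9.4,"dy":38.3,"dz":0,"fingers":0.5},{"rx":0,"ry":0,"rz":0,"dx":-9.4,"dy":38.3,"dz":0,"fingers":0.5},{"rx":0,"ry":0,"rz":0,"dx":-9.4,"dy":38.3,"dz":0,"fingers":0.5},{"rx":0,"ry":0,"rz":0,"dx":-9.4,"dy":38.3,"dz":0,"fingers":0.5},{"rx":0,"ry":0,"rz":0,"dx":-9.4,"dy":38.3,"dz":0,"fingers":0.5},{"rx":0,"ry":0,"rz":0,"dx":-9.4,"dy":38.3,"dz":0,"fingers":0.5},{"rx":0,"ry":0,"rz":0,"dx":-9.4,"dy":38.3,"dz":0,"fingers":0.5},{"rx":0,"ry":0,"rz":0,"dx":-9.4,"dy":38.3,"dz":0,"fingers":0.5},{"rx":0,"ry":0,"rz":0,"dx":-9.4,"dy":38.3,"dz":0,"fingers":0.5},{"rx":0,"ry":0,"rz":0,"dx":-4.7,"dy":19,"dz":0,"fingers":0.5},{"rx":0,"ry":0,"rz":0,"dx":0,"dy":0,"dz":0,"fingers":0.5},{"rx":0,"ry":0,"rz":0,"dx":0,"dy":0,"dz":0,"fingers":0.5}]' 20
python3 - <<'E'
from h import *
np.set_printoptions(suppress=True,precision=3)
s=robot.get_state(); print(s['tool_pos'],s['opening'])
for n in ('wrist','side'):
  w=np.ascontiguousarray(eyes.capture(n)[:,:,::-1]); cv2.imwrite(f'pics/m_{n}.png',w); C=cam(n,s); hsv=cv2.cvtColor(w,cv2.COLOR_BGR2HSV).astype(int)
  for m,st,c in blobs(hsv[...,2]<45,1000):
    r=cv2.minAreaRect(np.argwhere(m)[:,::-1].astype(np.float32)); print(n,st,onto(C,cv2.boxPoints(r),6).round().tolist())
a=[cv2.imread(f'pics/m_{n}.png') for n in('wrist','side')]; cv2.imwrite('pics/m.png',cv2.resize(np.hstack(a),(800,300)))
E
```

```text
time: 5.95
tool_pos: [477.1, -338.2, 215.0]
eef_rot: [-3.14, 0.001, -0.052]
wrist_force: [0.5, -0.3, -2.1]
opening: 61.4
gripper_force: 20.0
[ 477.062 -338.236  214.986] 61.39139233356644
wrist [  75    0   57  170 5461] [[694.0, -142.0, 6.0], [696.0, -189.0, 6.0], [493.0, -184.0, 6.0], [489.0, -129.0, 6.0]]
wrist [ 201  106  119   73 6253] [[483.0, -265.0, 6.0], [565.0, -290.0, 6.0], [530.0, -430.0, 6.0], [445.0, -415.0, 6.0]]
wrist [ 176  223   29   82 1091] [[269.0, -195.0, 6.0], [408.0, -249.0, 6.0], [398.0, -275.0, 6.0], [258.0, -224.0, 6.0]]
wrist [ 296  223   29   83 1098] [[392.0, -389.0, 6.0], [399.0, -416.0, 6.0], [257.0, -457.0, 6.0], [247.0, -428.0, 6.0]]
wrist [    0   276   512   108 14803] [[325.0, 74.0, 6.0], [282.0, -747.0, 6.0], [37.0, -813.0, 6.0], [88.0, 163.0, 6.0]]
wrist [ 342  277  129   87 7413] [[299.0, -471.0, 6.0], [285.0, -677.0, 6.0], [99.0, -717.0, 6.0], [119.0, -481.0, 6.0]]
side [ 241  245  103   70 2392] [[448.0, -252.0, 6.0], [488.0, -77.0, 6.0], [731.0, -141.0, 6.0], [664.0, -308.0, 6.0]]
side [ 224  317   74   67 3829] [[416.0, -254.0, 6.0], [571.0, -287.0, 6.0], [533.0, -421.0, 6.0], [392.0, -390.0, 6.0]]
```

View pics/m.png

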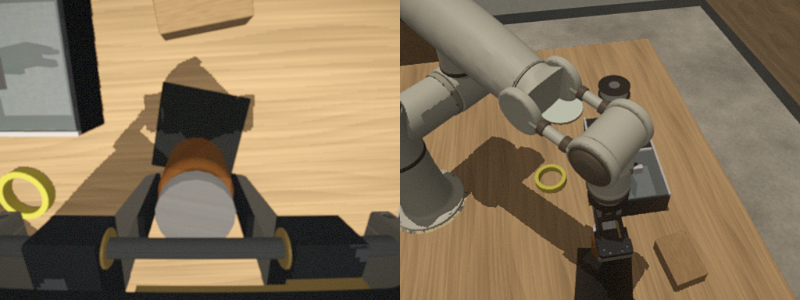

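The wrist view shows the jar held upright. The mat's far corners at full-size pixels (211,106) and (320,125) match the top-view mat centre of about (475.5,-341), so I'll lower.

```bash
python3 -m crank '[{"rx":0,"ry":0,"rz":0,"dx":-1,"dy":3,"dz":15,"fingers":0.5},{"rx":0,"ry":0,"rz":0,"dx":0,"dy":0,"dz":30,"fingers":0.5},{"rx":0,"ry":0,"rz":0,"dx":0,"dy":0,"dz":30,"fingers":0.5},{"rx":0,"ry":0,"rz":0,"dx":0,"dy":0,"dz":30,"fingers":0.5},{"rx":0,"ry":0,"rz":0,"dx":0,"dy":0,"dz":20,"fingers":0.5},{"rx":0,"ry":0,"rz":0,"dx":0,"dy":0,"dz":10,"fingers":0.5},{"rx":0,"ry":0,"rz":0,"dx":0,"dy":0,"dz":4,"fingers":0.5},{"rx":0,"ry":0,"rz":0,"dx":0,"dy":0,"dz":2,"fingers":0.5},{"rx":0,"ry":0,"rz":0,"dx":0,"dy":0,"dz":1,"fingers":0.5},{"rx":0,"ry":0,"rz":0,"dx":0,"dy":0,"dz":0,"fingers":0.5}]'
```

```text
time: 7.3
tool_pos: [476.1, -342.8, 74.1]
eef_rot: [3.141, -0.001, -0.053]
wrist_force: [0.1, -0.9, -3.5]
opening: 61.0
gripper_force: 20.0
```

```bash
python3 -m crank '[{"rx":0,"ry":0,"rz":0,"dx":0,"dy":0,"dz":1,"fingers":0.5},{"rx":0,"ry":0,"rz":0,"dx":0,"dy":0,"dz":0.5,"fingers":0.5},{"rx":0,"ry":0,"rz":0,"dx":0,"dy":0,"dz":0,"fingers":0.5}]'
```

```text
time: 7.68
tool_pos: [476.0, -342.7, 72.6]
eef_rot: [3.141, -0.0, -0.053]
wrist_force: [0.7, 0.6, 0.7]
opening: 61.0
gripper_force: 20.0
```

```bash
python3 -m crank '[{"rx":0,"ry":0,"rz":0,"dx":0,"dy":0,"dz":0.3,"fingers":0.72},{"rx":0,"ry":0,"rz":0,"dx":0,"dy":0,"dz":0,"fingers":0.8},{"rx":0,"ry":0,"rz":0,"dx":0,"dy":0,"dz":0,"fingers":1},{"rx":0,"ry":0,"rz":0,"dx":0,"dy":0,"dz":0,"fingers":1},{"rx":0,"ry":0,"rz":0,"dx":0,"dy":0,"dz":-20,"fingers":1},{"rx":0,"ry":0,"rz":0,"dx":0,"dy":0,"dz":-40,"fingers":1},{"rx":0,"ry":0,"rz":0,"dx":0,"dy":0,"dz":-50,"fingers":1},{"rx":0,"ry":0,"rz":0,"dx":0,"dy":0,"dz":-50,"fingers":1},{"rx":0,"ry":0,"rz":0,"dx":19.7,"dy":-43.2,"dz":0,"fingers":1},{"rx":0,"ry":0,"rz":0,"dx":19.7,"dy":-43.2,"dz":0,"fingers":1},{"rx":0,"ry":0,"rz":0,"dx":19.7,"dy":-43.2,"dz":0,"fingers":1},{"rx":0,"ry":0,"rz":0,"dx":19.7,"dy":-43.2,"dz":0,"fingers":1},{"rx":0,"ry":0,"rz":0,"dx":19.7,"dy":-43.2,"dz":0,"fingers":1},{"rx":0,"ry":0,"rz":0,"dx":19.7,"dy":-43.2,"dz":0,"fingers":1},{"rx":0,"ry":0,"rz":0,"dx":0,"dy":0,"dz":0,"fingers":1},{"rx":0,"ry":0,"rz":0,"dx":0,"dy":0,"dz":0,"fingers":1}]'
python3 - <<'E'
from h import *
np.set_printoptions(suppress=True,precision=1)
s=robot.get_state(); print(s['tool_pos'])
w=np.ascontiguousarray(eyes.capture('wrist')[:,:,::-1]); cv2.imwrite('pics/w3.png',w); C=cam('wrist',s); hsv=cv2.cvtColor(w,cv2.COLOR_BGR2HSV).astype(int)
for m,st,c in blobs((hsv[...,2]>140)&(hsv[...,1]<60),100):
    r=cv2.minAreaRect(np.argwhere(m)[:,::-1].astype(np.float32)); print(st,onto(C,c,114.5),onto(C,cv2.boxPoints(r),114.5).round().tolist())
b=np.ascontiguousarray(eyes.capture('side')[:,:,::-1]);cv2.imwrite('pics/s3.png',b); cv2.imwrite('pics/c3.png',cv2.resize(np.hstack([w,b]),(800,300)))
E
```

```text
time: 9.68
tool_pos: [607.7, -90.4, 232.8]
eef_rot: [3.141, -0.001, -0.053]
wrist_force: [-0.9, 0.2, 0.8]
opening: 91.8
gripper_force: 0.0
[607.7 -90.4 232.8]
[    8    86   333   144 19955] [[651.8 -79.6 114.5]] [[576.0, 186.0, 114.0], [725.0, 138.0, 114.0], [706.0, -180.0, 114.0], [557.0, -186.0, 114.0]]
[   0  225  131   51 2335] [[542.2 163.1 114.5]] [[525.0, 229.0, 114.0], [582.0, 194.0, 114.0], [534.0, 52.0, 114.0], [473.0, 78.0, 114.0]]
[183 250 136   6 418] [[531.5 -85.7 114.5]] [[540.0, -10.0, 114.0], [532.0, -163.0, 114.0], [526.0, -163.0, 114.0], [534.0, -9.0, 114.0]]
[180 257 143   6 545] [[ 523.  -103.8  114.5]] [[532.0, -5.0, 114.0], [523.0, -167.0, 114.0], [516.0, -167.0, 114.0], [525.0, -5.0, 114.0]]
[441 260  39  16 436] [[ 497.2 -333.   114.5]] [[509.0, -306.0, 114.0], [508.0, -353.0, 114.0], [488.0, -358.0, 114.0], [489.0, -311.0, 114.0]]
```

View pics/c3.png

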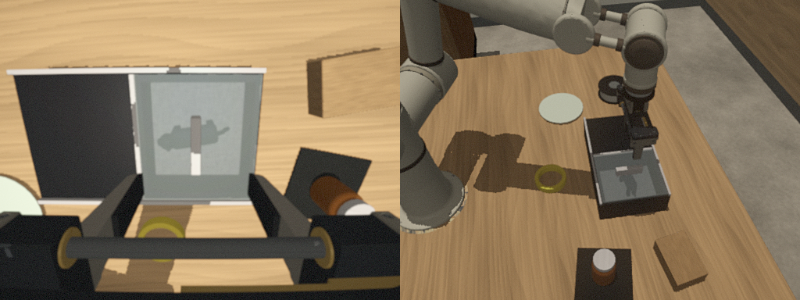

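The side view shows the jar upright on the mat, and the wrist view shows the handle between the fingers at about full-size (250,186). I'll grip the handle.

```bash
python3 -m crank '[{"rx":0,"ry":0,"rz":0,"dx":0,"dy":0,"dz":40,"fingers":0.5},{"rx":0,"ry":0,"rz":0,"dx":0,"dy":0,"dz":40,"fingers":0.5},{"rx":0,"ry":0,"rz":0,"dx":0,"dy":0,"dz":30,"fingers":0.5},{"rx":0,"ry":0,"rz":0,"dx":0,"dy":0,"dz":12,"fingers":0.5},{"rx":0,"ry":0,"rz":0,"dx":0,"dy":0,"dz":5,"fingers":0.5},{"rx":0,"ry":0,"rz":0,"dx":0,"dy":0,"dz":0,"fingers":0.5},{"rx":0,"ry":0,"rz":0,"dx":0,"dy":0,"dz":0,"fingers":0.05},{"rx":0,"ry":0,"rz":0,"dx":0,"dy":0,"dz":0,"fingers":0.05},{"rx":0,"ry":0,"rz":0,"dx":0,"dy":0,"dz":0,"fingers":0.05},{"rx":0,"ry":0,"rz":0,"dx":0,"dy":0,"dz":0,"fingers":0.05},{"rx":0,"ry":0,"rz":0,"dx":0,"dy":0,"dz":0,"fingers":0.05}]' 15
```

```text
time: 11.15
tool_pos: [607.8, -90.0, 105.1]
eef_rot: [3.141, -0.0, -0.053]
wrist_force: [-0.6, -0.7, 2.0]
opening: 13.5
gripper_force: 15.0
```

```bash
python3 -m crank '[{"rx":0,"ry":0,"rz":0,"dx":0,"dy":-8,"dz":0,"fingers":0.05},{"rx":0,"ry":0,"rz":0,"dx":0,"dy":-16,"dz":0,"fingers":0.05},{"rx":0,"ry":0,"rz":0,"dx":0,"dy":-20,"dz":0,"fingers":0.05},{"rx":0,"ry":0,"rz":0,"dx":0,"dy":-20,"dz":0,"fingers":0.05},{"rx":0,"ry":0,"rz":0,"dx":0,"dy":-20,"dz":0,"fingers":0.05},{"rx":0,"ry":0,"rz":0,"dx":0,"dy":-20,"dz":0,"fingers":0.05},{"rx":0,"ry":0,"rz":0,"dx":0,"dy":-20,"dz":0,"fingers":0.05},{"rx":0,"ry":0,"rz":0,"dx":0,"dy":-20,"dz":0,"fingers":0.05},{"rx":0,"ry":0,"rz":0,"dx":0,"dy":-15,"dz":0,"fingers":0.05},{"rx":0,"ry":0,"rz":0,"dx":0,"dy":-8,"dz":0,"fingers":0.05},{"rx":0,"ry":0,"rz":0,"dx":0,"dy":-3,"dz":0,"fingers":0.05},{"rx":0,"ry":0,"rz":0,"dx":0,"dy":0,"dz":0,"fingers":0.05},{"rx":0,"ry":0,"rz":0,"dx":0,"dy":0,"dz":0,"fingers":0.05}]'
```

```text
time: 12.78
tool_pos: [616.8, 76.0, 105.0]
eef_rot: [3.135, 0.0, -0.054]
wrist_force: [-1.2, -13.2, 5.9]
opening: 14.0
gripper_force: 15.0
```

```bash
python3 -m crank '[{"rx":0,"ry":0,"rz":0,"dx":0,"dy":-3,"dz":0,"fingers":0.05},{"rx":0,"ry":0,"rz":0,"dx":0,"dy":0,"dz":0,"fingers":0.05},{"rx":0,"ry":0,"rz":0,"dx":0,"dy":0,"dz":0,"fingers":0.05}]'
```

```text
time: 13.15
tool_pos: [616.8, 76.2, 105.0]
eef_rot: [3.13, 0.001, -0.054]
wrist_force: [-2.4, -22.4, 6.7]
opening: 13.9
gripper_force: 15.0
```

```bash
python3 -m crank '[{"rx":0,"ry":0,"rz":0,"dx":0,"dy":5.5,"dz":0,"fingers":0.05},{"rx":0,"ry":0,"rz":0,"dx":0,"dy":0,"dz":0,"fingers":0.4},{"rx":0,"ry":0,"rz":0,"dx":0,"dy":0,"dz":0,"fingers":0.5},{"rx":0,"ry":0,"rz":0,"dx":0,"dy":0,"dz":0,"fingers":0.5},{"rx":0,"ry":0,"rz":0,"dx":0,"dy":0,"dz":-30,"fingers":0.5},{"rx":0,"ry":0,"rz":0,"dx":0,"dy":0,"dz":-50,"fingers":0.6},{"rx":0,"ry":0,"rz":0,"dx":0,"dy":0,"dz":-50,"fingers":0.8},{"rx":0,"ry":0,"rz":0,"dx":-10,"dy":40,"dz":0,"fingers":0.8},{"rx":0,"ry":0,"rz":0,"dx":-10,"dy":40,"dz":0,"fingers":0.8},{"rx":0,"ry":0,"rz":0,"dx":-10,"dy":40,"dz":0,"fingers":0.8},{"rx":0,"ry":0,"rz":0,"dx":-10,"dy":40,"dz":0,"fingers":0.8},{"rx":0,"ry":0,"rz":0,"dx":-10,"dy":0,"dz":0,"fingers":0.8},{"rx":0,"ry":0,"rz":0,"dx":0,"dy":0,"dz":0,"fingers":0.8},{"rx":0,"ry":0,"rz":0,"dx":0,"dy":0,"dz":0,"fingers":0.8}]'
python3 - <<'E'
from h import *
np.set_printoptions(suppress=True,precision=1)
s=robot.get_state(); print(s['tool_pos'],s['eef_rot'])
w=np.ascontiguousarray(eyes.capture('wrist')[:,:,::-1]); cv2.imwrite('pics/w4.png',w)
np.save('s4.npy',np.r_[s['tool_pos'],s['eef_rot']])
b=np.ascontiguousarray(eyes.capture('top')[:,:,::-1]);cv2.imwrite('pics/t4.png',b)
c=np.ascontiguousarray(eyes.capture('side')[:,:,::-1]);cv2.imwrite('pics/s4.png',c)
cv2.imwrite('pics/c4.png',np.hstack([cv2.resize(w[:270],(512,270)),cv2.resize(c[130:290,220:350],(288,355))[:270]]))
E
```

```text
time: 14.9
tool_pos: [558.4, -78.6, 234.8]
eef_rot: [-3.141, -0.0, -0.052]
wrist_force: [0.6, 0.4, 0.5]
opening: 73.8
gripper_force: 0.0
[558.4 -78.6 234.8] [-3.1 -0.  -0.1]
```

View pics/c4.png

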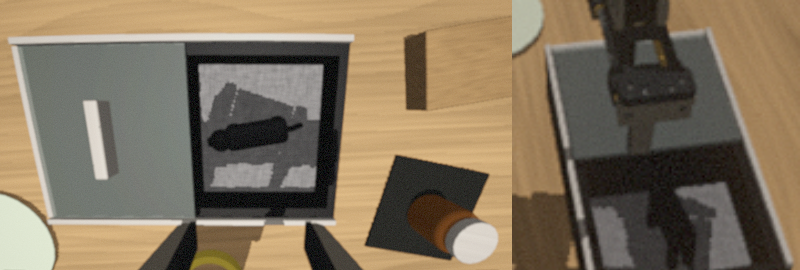

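The cover is fully open, with its strip at the deck's end. The cat lies free in the well, head to the left at (215,140), tail to the right at (300,125) and body around (250,133).

```bash
python3 - <<'E'
from h import *
np.set_printoptions(suppress=True,precision=3)
a=np.load('s4.npy'); C=cam('wrist',dict(tool_pos=a[:3],eef_rot=a[3:]))
w=cv2.imread('pics/w4.png'); g=cv2.cvtColor(w,cv2.COLOR_BGR2GRAY); roi=g[90:180,203:318]
print(np.percentile(roi,[5,10,20,30,50,80]))
for t in (22,28,34):
  m=np.zeros(g.shape,np.uint8); m[90:180,203:318]=roi<t
  m=cv2.morphologyEx(m,cv2.MORPH_OPEN,np.ones((3,3)))
  bl=max(blobs(m,100),key=lambda b:b[1][4]); M=bl[0].astype(np.uint8)
  E=cv2.morphologyEx(M,cv2.MORPH_OPEN,cv2.getStructuringElement(cv2.MORPH_ELLIPSE,(13,13)))
  for X in (M,E):
    p=np.argwhere(X)[:,::-1].astype(np.float32); P=onto(C,p,58)[:,:2]; r=cv2.minAreaRect(P.astype(np.float32))
    ev,V=np.linalg.eigh(np.cov((P-P.mean(0)).T)); v=V[:,1]*np.sign(V[1,1]); q=(P-P.mean(0))@v
    print(t,bl[1],P.mean(0),'yaw head',np.arctan2(v[1],v[0]),'ext',q.min(),q.max(),r)
    for lo in range(-60,60,10):
      k=(q>=lo)&(q<lo+10)
      if k.any(): y=(P-P.mean(0))[k]@[-v[1],v[0]]; print(lo,round(y.min(),1),round(y.max(),1),end=' | ')
    print()
# well inner corners check: case centre line
print(onto(C,[[187,55],[188,208],[338,55],[330,208]],80))
E
```

```text
[ 19.  24.  56.  77.  82. 147.]Traceback (most recent call last):
  File "<stdin>", line 9, in <module>
ValueError: max() iterable argument is empty
```

```bash
python3 - <<'E'
from h import *
np.set_printoptions(suppress=True,precision=3)
a=np.load('s4.npy'); C=cam('wrist',dict(tool_pos=a[:3],eef_rot=a[3:]))
w=cv2.imread('pics/w4.png'); g=cv2.cvtColor(w,cv2.COLOR_BGR2GRAY); roi=g[90:180,205:316]
for t in (38,52):
  m=np.zeros(g.shape,np.uint8); m[90:180,205:316]=roi<t
  m=cv2.morphologyEx(m,cv2.MORPH_CLOSE,np.ones((3,3)))
  bl=max(blobs(m,100),key=lambda b:b[1][4]); M=bl[0].astype(np.uint8)
  p=np.argwhere(M)[:,::-1].astype(np.float32); P=onto(C,p,58)[:,:2]
  ev,V=np.linalg.eigh(np.cov((P-P.mean(0)).T)); v=V[:,1]*np.sign(V[1,1]); q=(P-P.mean(0))@v
  print(t,bl[1],P.mean(0),'yaw head',np.arctan2(v[1],v[0]),'ext',q.min(),q.max())
  for lo in range(-70,70,7):
      k=(q>=lo)&(q<lo+7)
      if k.any(): y=(P-P.mean(0))[k]@[-v[1],v[0]]; print(lo,round(y.min(),1),round(y.max(),1),end=' | ')
  print()
print(onto(C,[[187,55],[188,208],[338,55],[330,208]],80))
o=np.hstack([cv2.resize(w[85:185,190:320],(520,400),interpolation=2),cv2.resize(cv2.cvtColor(M*255,8)[85:185,190:320],(260,200))[[*range(200)]+[0]*200]])
cv2.imwrite('pics/cat.png',np.clip(o*1.5,0,255).astype(np.uint8))
E
```

```text
38 [ 208  117   94   34 1874] [609.557 -81.6  ] yaw head 1.6867976138990872 ext -60.42772868678683 52.94074899909435
-63 -3.9 0.9 | -56 -3.1 2.3 | -49 -2.8 10.3 | -42 -14.4 15.2 | -35 -15.6 15.0 | -28 -14.7 14.6 | -21 -13.8 14.6 | -14 -14.0 15.2 | -7 -14.3 14.5 | 0 -14.3 14.7 | 7 -14.6 14.7 | 14 -15.8 14.7 | 21 -16.0 14.2 | 28 -11.5 13.0 | 35 -11.7 12.8 | 42 -10.2 11.7 | 49 -4.3 5.7 | 
52 [ 207  116   96   36 2006] [609.594 -81.884] yaw head 1.692658121229666 ext -61.324825783192516 54.42084368676868
-63 -3.5 2.2 | -56 -3.7 3.6 | -49 -6.0 7.0 | -42 -15.4 15.6 | -35 -16.4 15.8 | -28 -15.6 15.5 | -21 -14.8 15.4 | -14 -14.9 15.2 | -7 -14.8 15.4 | 0 -14.7 15.5 | 7 -15.0 15.2 | 14 -15.9 15.5 | 21 -16.3 15.3 | 28 -12.6 13.0 | 35 -12.7 13.3 | 42 -11.6 11.7 | 49 -6.7 5.5 | 
[[ 696.846  -19.262   80.   ]
 [ 527.734   -0.431   80.   ]
 [ 688.808 -176.2     80.   ]
 [ 518.711 -173.021   80.   ]]
```

View pics/cat.png

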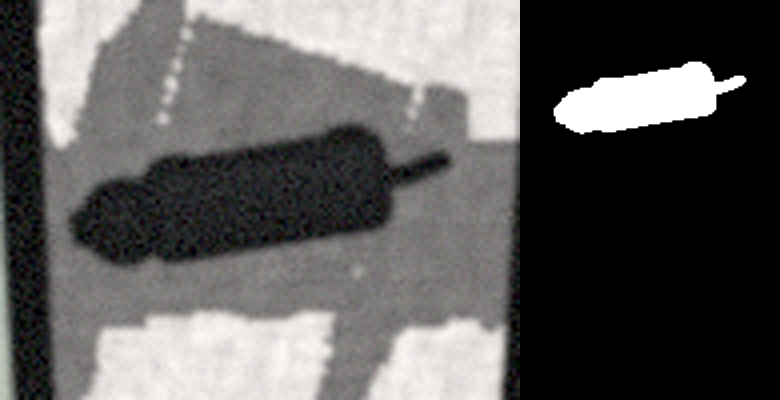

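The crop shows the cat cleanly: body 73×30 mm centred at (610.5,-89.7), heading 1.69 rad towards +y, with the tail to the right. Those sizes match the ones given.

```bash
python3 -m crank '[{"rx":0,"ry":0,"rz":-0.1742,"dx":0,"dy":0,"dz":0,"fingers":0.65},{"rx":0,"ry":0,"rz":-0.1742,"dx":0,"dy":0,"dz":0,"fingers":0.65},{"rx":0,"ry":0,"rz":-0.1742,"dx":0,"dy":0,"dz":0,"fingers":0.65},{"rx":0,"ry":0,"rz":-0.1742,"dx":0,"dy":0,"dz":0,"fingers":0.65},{"rx":0,"ry":0,"rz":-0.1742,"dx":0,"dy":0,"dz":0,"fingers":0.65},{"rx":0,"ry":0,"rz":-0.1742,"dx":0,"dy":0,"dz":0,"fingers":0.65},{"rx":0,"ry":0,"rz":-0.1742,"dx":0,"dy":0,"dz":0,"fingers":0.65},{"rx":0,"ry":0,"rz":-0.1742,"dx":0,"dy":0,"dz":0,"fingers":0.65},{"rx":0,"ry":0,"rz":-0.1742,"dx":0,"dy":0,"dz":0,"fingers":0.65},{"rx":0,"ry":0,"rz":-0.1742,"dx":0,"dy":0,"dz":0,"fingers":0.65},{"rx":0,"ry":0,"rz":0,"dx":-8.6,"dy":25.2,"dz":0,"fingers":0.65},{"rx":0,"ry":0,"rz":0,"dx":-8.6,"dy":25.2,"dz":0,"fingers":0.65},{"rx":0,"ry":0,"rz":0,"dx":0,"dy":0,"dz":40,"fingers":0.65},{"rx":0,"ry":0,"rz":0,"dx":0,"dy":0,"dz":30,"fingers":0.65},{"rx":0,"ry":0,"rz":0,"dx":0,"dy":0,"dz":0,"fingers":0.65},{"rx":0,"ry":0,"rz":0,"dx":0,"dy":0,"dz":0,"fingers":0.65}]' 10
python3 - <<'E'
from h import *
np.set_printoptions(suppress=True,precision=3)
s=robot.get_state(); C=cam('wrist',s); w=np.ascontiguousarray(eyes.capture('wrist')[:,:,::-1]); cv2.imwrite('pics/w5.png',w)
print(s['joints'])
E
```

```text
time: 17.05
tool_pos: [611.1, -90.9, 166.3]
eef_rot: [3.14, 0.001, 1.689]
wrist_force: [1.1, 0.6, 0.3]
opening: 59.6
gripper_force: 0.0
[-0.343  0.317  1.536  0.     1.287 -0.462]
```

View pics/w5.png

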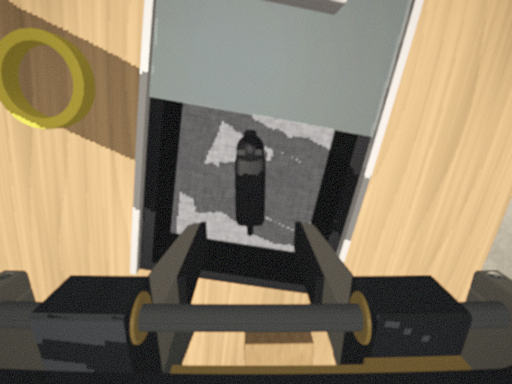

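The cat is centred between the fingers at column 250 and aligned with the tool. I'll descend and grip.

```bash
python3 -m crank '[{"rx":0,"ry":0,"rz":0,"dx":0,"dy":0,"dz":35,"fingers":0.65},{"rx":0,"ry":0,"rz":0,"dx":0,"dy":0,"dz":35,"fingers":0.65},{"rx":0,"ry":0,"rz":0,"dx":0,"dy":0,"dz":25,"fingers":0.65},{"rx":0,"ry":0,"rz":0,"dx":0,"dy":0,"dz":12,"fingers":0.65},{"rx":0,"ry":0,"rz":0,"dx":0,"dy":0,"dz":5,"fingers":0.65},{"rx":0,"ry":0,"rz":0,"dx":0,"dy":0,"dz":0,"fingers":0.65},{"rx":0,"ry":0,"rz":0,"dx":0,"dy":0,"dz":0,"fingers":0.2},{"rx":0,"ry":0,"rz":0,"dx":0,"dy":0,"dz":0,"fingers":0.2},{"rx":0,"ry":0,"rz":0,"dx":0,"dy":0,"dz":0,"fingers":0.2},{"rx":0,"ry":0,"rz":0,"dx":0,"dy":0,"dz":0,"fingers":0.2},{"rx":0,"ry":0,"rz":0,"dx":0,"dy":0,"dz":0,"fingers":0.2}]' 12
```

```text
time: 18.48
tool_pos: [610.4, -91.0, 53.1]
eef_rot: [3.141, 0.0, 1.689]
wrist_force: [-0.9, 0.3, 1.0]
opening: 29.9
gripper_force: 12.0
```

```bash
python3 -m crank '[{"rx":0,"ry":0,"rz":0,"dx":0,"dy":0,"dz":-10,"fingers":0.2},{"rx":0,"ry":0,"rz":0,"dx":0,"dy":0,"dz":-30,"fingers":0.2},{"rx":0,"ry":0,"rz":0,"dx":0,"dy":0,"dz":-35,"fingers":0.2},{"rx":0,"ry":0,"rz":0,"dx":0,"dy":0,"dz":-35,"fingers":0.2},{"rx":0,"ry":0,"rz":0,"dx":0,"dy":0,"dz":-20,"fingers":0.2},{"rx":0,"ry":0,"rz":0,"dx":19.4,"dy":-4.7,"dz":0,"fingers":0.2},{"rx":0,"ry":0,"rz":0,"dx":38.8,"dy":-9.4,"dz":0,"fingers":0.2},{"rx":0,"ry":0,"rz":0,"dx":38.8,"dy":-9.4,"dz":0,"fingers":0.2},{"rx":0,"ry":0,"rz":0,"dx":38.8,"dy":-9.4,"dz":0,"fingers":0.2},{"rx":0,"ry":0,"rz":0,"dx":38.8,"dy":-9.4,"dz":0,"fingers":0.2},{"rx":0,"ry":0,"rz":0,"dx":38.8,"dy":-9.4,"dz":0,"fingers":0.2},{"rx":0,"ry":0,"rz":0,"dx":38.8,"dy":-9.4,"dz":0,"fingers":0.2},{"rx":0,"ry":0,"rz":0,"dx":38.8,"dy":-9.4,"dz":0,"fingers":0.2},{"rx":0,"ry":0,"rz":0,"dx":38.8,"dy":-9.4,"dz":0,"fingers":0.2},{"rx":0,"ry":0,"rz":0,"dx":38.8,"dy":-9.4,"dz":0,"fingers":0.2},{"rx":0,"ry":0,"rz":0,"dx":38.8,"dy":-9.4,"dz":0,"fingers":0.2},{"rx":0,"ry":0,"rz":0,"dx":19.4,"dy":-4.7,"dz":0,"fingers":0.2},{"rx":0,"ry":0,"rz":0,"dx":0,"dy":0,"dz":0,"fingers":0.2},{"rx":0,"ry":0,"rz":0,"dx":0,"dy":0,"dz":0,"fingers":0.2}]'
python3 - <<'E'
from h import *
np.set_printoptions(suppress=True,precision=1)
s=robot.get_state(); C=cam('wrist',s); w=np.ascontiguousarray(eyes.capture('wrist')[:,:,::-1]); b=np.ascontiguousarray(eyes.capture('side')[:,:,::-1])
cv2.imwrite('pics/w6.png',np.hstack([cv2.resize(w,(480,360)),cv2.resize(b[60:240,120:280],(320,360))]))
hsv=cv2.cvtColor(w,cv2.COLOR_BGR2HSV).astype(int)
for m,st,c in blobs((hsv[...,2]>140)&(hsv[...,1]<60),1000):
  # circle fit of the plate's rim on z=12 using outer contour points away from occluders
  k=max(cv2.findContours(m.astype(np.uint8),0,1)[0],key=len)[:,0]; h=cv2.convexHull(k)[:,0]
  P=onto(C,h,12)[:,:2]; (x,y),r=cv2.minEnclosingCircle(P.astype(np.float32)); print(st,x,y,r)
E
```

```text
time: 20.85
tool_pos: [457.4, 319.7, 182.3]
eef_rot: [-3.141, 0.001, 1.688]
wrist_force: [0.1, -1.1, -1.2]
opening: 30.0
gripper_force: 12.0
[  182   102   140   123 10433] 457.79766845703125 325.4464111328125 85.3860092163086
```

View pics/w6.png

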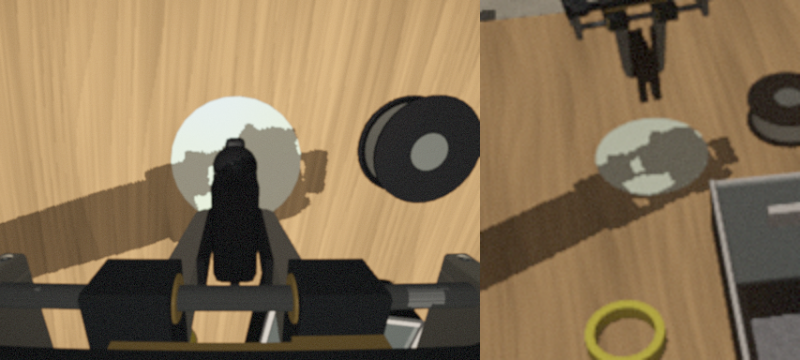

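The cat hangs level in the grip above the plate. The rim fit gives a centre of (457.8,325.4) and radius 85.4, which matches the given 85, so I'll shift 3.5 mm and lower.

```bash
python3 -m crank '[{"rx":0,"ry":0,"rz":0,"dx":3.5,"dy":0,"dz":15,"fingers":0.2},{"rx":0,"ry":0,"rz":0,"dx":0,"dy":0,"dz":30,"fingers":0.2},{"rx":0,"ry":0,"rz":0,"dx":0,"dy":0,"dz":30,"fingers":0.2},{"rx":0,"ry":0,"rz":0,"dx":0,"dy":0,"dz":25,"fingers":0.2},{"rx":0,"ry":0,"rz":0,"dx":0,"dy":0,"dz":15,"fingers":0.2},{"rx":0,"ry":0,"rz":0,"dx":0,"dy":0,"dz":7,"fingers":0.2},{"rx":0,"ry":0,"rz":0,"dx":0,"dy":0,"dz":2,"fingers":0.2},{"rx":0,"ry":0,"rz":0,"dx":0,"dy":0,"dz":1.5,"fingers":0.2},{"rx":0,"ry":0,"rz":0,"dx":0,"dy":0,"dz":0,"fingers":0.2},{"rx":0,"ry":0,"rz":0,"dx":0,"dy":0,"dz":0,"fingers":0.2}]'
```

```text
time: 22.2
tool_pos: [457.2, 324.3, 57.8]
eef_rot: [3.141, -0.0, 1.689]
wrist_force: [1.0, 0.7, -0.9]
opening: 30.5
gripper_force: 12.0
```

```bash
python3 -m crank '[{"rx":0,"ry":0,"rz":0,"dx":-0.5,"dy":0,"dz":1,"fingers":0.2},{"rx":0,"ry":0,"rz":0,"dx":0,"dy":0,"dz":0.7,"fingers":0.2},{"rx":0,"ry":0,"rz":0,"dx":0,"dy":0,"dz":0.7,"fingers":0.2},{"rx":0,"ry":0,"rz":0,"dx":0,"dy":0,"dz":0,"fingers":0.2},{"rx":0,"ry":0,"rz":0,"dx":0,"dy":0,"dz":0,"fingers":0.2}]'
```

```text
time: 22.82
tool_pos: [456.9, 323.7, 55.0]
eef_rot: [-3.142, 0.0, 1.689]
wrist_force: [-0.8, -0.3, 1.6]
opening: 29.8
gripper_force: 12.0
```

```bash
python3 -m crank '[{"rx":0,"ry":0,"rz":0,"dx":0,"dy":0,"dz":0.3,"fingers":0.2},{"rx":0,"ry":0,"rz":0,"dx":0,"dy":0,"dz":0,"fingers":0.38},{"rx":0,"ry":0,"rz":0,"dx":0,"dy":0,"dz":0,"fingers":0.5},{"rx":0,"ry":0,"rz":0,"dx":0,"dy":0,"dz":0,"fingers":0.65},{"rx":0,"ry":0,"rz":0,"dx":0,"dy":0,"dz":0,"fingers":0.65},{"rx":0,"ry":0,"rz":0,"dx":0,"dy":0,"dz":-15,"fingers":0.65},{"rx":0,"ry":0,"rz":0,"dx":0,"dy":0,"dz":-40,"fingers":0.65},{"rx":0,"ry":0,"rz":0,"dx":0,"dy":0,"dz":-50,"fingers":0.65},{"rx":0,"ry":0,"rz":0,"dx":0,"dy":0,"dz":-50,"fingers":0.65},{"rx":0,"ry":0,"rz":0,"dx":-40,"dy":-40,"dz":0,"fingers":0.65},{"rx":0,"ry":0,"rz":0,"dx":-40,"dy":-40,"dz":0,"fingers":0.65},{"rx":0,"ry":0,"rz":0,"dx":0,"dy":0,"dz":0,"fingers":0.65},{"rx":0,"ry":0,"rz":0,"dx":0,"dy":0,"dz":0,"fingers":0.65}]'
python3 - <<'E'
from h import *
a=eyes.capture('top')[:,:,::-1]; b=eyes.capture('side')[:,:,::-1]
cv2.imwrite('pics/end.png',cv2.resize(np.hstack([a,b]),(800,300)))
E
```

```text
time: 24.45
tool_pos: [387.7, 235.1, 210.9]
eef_rot: [3.139, -0.001, 1.688]
wrist_force: [-0.1, -0.6, -0.0]
opening: 60.1
gripper_force: 0.0
```

View pics/end.png

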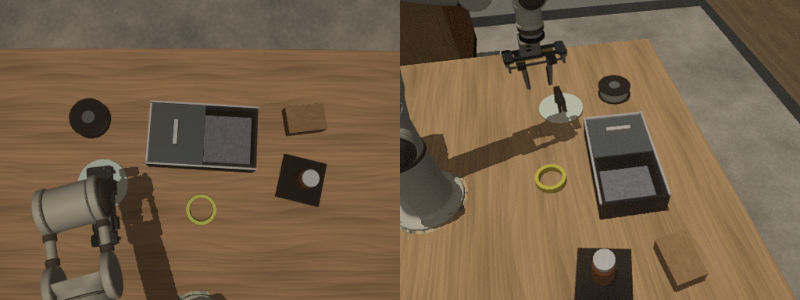

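The cat stands on the plate (side view, 560,100), the jar stands on the mat, the cover is open and the bystanders are where they were.

```bash
python3 -c "
from bench import robot; print(robot.sign_off())"
```

```text
the job is handed in; nothing more can be done
None
```

I've handed the job in at about 24.5 s: the jar stands upright on the mat, the cover is open against its stop, the cat stands on its feet on the plate, and the tape, spool and carton were left alone; sign-off returned no verdict.

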